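# Nest the upturned beech bowl covers

### The arm

A 6-joint arm with a two-finger parallel gripper is mounted at the origin on the work surface. World frame = base frame: x ahead of the robot, y to its left, z up, the work surface at z = 0. Lengths are in m, angles in rad, forces in N, time in s.
With the tool pointing down it reaches from about 0.3 to 0.875 m from the base axis. Payload 4.2 kg.
Tool frame: the origin (TCP) lies at the very end of the fingers, on their centre line; the grasp point (between the pads) lies 19 mm behind it; z points along the fingers, y is the line along which they close (so a half turn about z gives the same grasp; the last joint's range is limited). The gripper opens to 85 mm and grips with 20 to 120 N. Pads are 22 mm wide; open, the fingers measure 114 mm over their backs; the gripper's body (76 mm by 85 mm) begins 54 mm behind the grasp point. The pads swing forward as they close: fully open they stand 13 mm farther back than shut.
Start: joints at [-1.254, 0.32, 1.565, -0, 1.257, -0.02], TCP at [0.19, -0.543, 0.231] pointing down, gripper open.
Joint ranges: [-3.11, 3.11], [-0.84, 2.01], [0.21, 2.61], [-1.34, 4.49], [0.05, 2.63], [-2.56, 2.56]. Speed limits (rad/s): [2.57, 2.57, 3.14, 3.14, 3.14, 3.14].

### API

Orientations are given as a unit quaternion [x, y, z, w].
In Python, from station import * gives the robot as it stands. Calls block until the motion is done:
- move_to(position, orientation): joint-space move of the TCP to a pose.
- move_linear(position, rot=None, rate=0.15): straight line of the TCP; rot=None keeps the orientation; rate is the mean speed in m/s.
- set_joints(angles): joint-space move.
- open_jaws() and clamp(strength=None): open the fingers fully, or close them until they stop; strength is the grip in N (None keeps the last).
- wait(seconds).
- inverse_kinematics(position, orientation): joint angles nearest the present ones, or None.
- state(): the state.
- get_image(name): name is "side" or "top" or "wrist"; returns the picture (420x560x3 uint8, red, green, blue); there is no depth.
- calibration(name): a dict with "camera_matrix" (3x3 intrinsics, pixels), "dist" ([k1, k2, p1, p2, k3] as OpenCV has them; the pictures are not rectified), "eye" and "orientation" of the camera in the world; the wrist camera has in their place "hand_eye" (4x4, takes a point from camera to tool coordinates, whose origin is the TCP and whose axes are the flange's). Camera axes: x right, y down, z forward; pixel columns grow to the right and rows downward; lengths in m; the calibration is good to about 2 mm. A picture is of the moment at which its call begins: read the wrist's pose just before it. calibration takes no time and is no camera call.
A pose or a line that the arm cannot do raises IKError and nothing moves.
- close_job(): hands the job in; it is judged then, once.
The state is a dict: "t": time; "joint_positions": joint angles; "joint_vel": joint speeds; "joint_torque": joint torques, N m; "position": TCP position; "eef_rot": TCP orientation; "wrist_force": force on the tool from outside, world axes, zero at the start; "wrist_torque": the same for the moment, N m; "width": finger opening in m; "gripper_force": force on a finger pad.
Only numpy, scipy, OpenCV 4.12 (cv2) and the standard library are available. Lean on these libraries where they do the work, as an engineer would, in place of code of your own. Each camera call takes 0.05 s, during which the arm holds its last target. There are 200 camera calls.

### The job

Put the three domed beechwood bowl covers away as one nested stack: they already lie upside down, so set the middle-sized one, still upside down, into the middle of the largest, and the smallest into the middle of the middle-sized one, each standing level on its knob. Set them down rather than drop them, leave the largest standing on the counter, and do not knock over the glass salt shaker.

Things in the scene. Friction and masses are not known exactly. Their poses are not given: they have to be found in the camera images.
- large_mid (a point): Largest of 3 round beech domed covers, upside down, open rim up, on its flat knob (72 mm across, 16 high). 180 across, 62 high in all, wall 8; upright rim band 20 high; flat inner floor 100 across, 24 above the knob's underside, flaring to 164 at the rim. Point: on the axis, 31 mm below the rim and above the underside; z up out of the open side. 270 g
- medium_mid (a point): Middle-sized cover, same form, upside down on its knob (60 mm across, 18 high). 136 across, 60 high in all, wall 8 (pinch from above, one finger inside); upright rim band 20 high; flat inner floor 78 across, 26 above the underside. Point: on the axis, 30 mm below the rim and above the underside; z up out of the open side. 160 g. Nested, its rim is 22 mm above the largest's
- small_mid (a point): Smallest cover, same form, upside down on its knob (48 mm across, 16 high). 96 across, 52 high in all, wall 8 (pinch from above, one finger inside); upright rim band 19 high; inner floor 24 above the underside. Point: on the axis, 26 mm below the rim and above the underside; z up out of the open side. 90 g. Nested, its rim is 18 mm above the middle one's
- shaker_mid (a point): Glass salt shaker with a steel twist cap, 44 mm across and 82 mm high, standing on the counter on the far side of the covers; a bystander. This point is at its centre, half-way up; z up.

How it is judged:
By the outcome, as a careful person would: the job done as asked, in the order asked, and still so for the second after the job is handed in, with the robot touching nothing.
It also fails if it takes over 67 s, if anything falls off the work surface, if the arm or the gripper's body presses on something with over 40 N, if the wrist force passes 120 N, or if a joint passes its speed limit or range.

## Working session

There is one attempt and no reset: what is moved stays moved. The work goes in short steps, each a Python script; the robot and the scene stay as the last script left them, time stands still between calls to the robot, and variables do not carry over. Pictures are saved under pics/ and viewed, at most 10 in all, crops included, and the job is handed in when it is done.

```bash
mkdir -p pics; ls
python3 - <<'E'
from station import *
import cv2,numpy as np
for n in ("top","side"):
    cv2.imwrite(f"pics/{n}0.png",get_image(n)[:,:,::-1])
    print(n,calibration(n))
print(calibration("wrist"));print(state())
E
```

```text
pics
top {'camera_matrix': array([[435.64147544,   0.        , 278.30316496],
       [  0.        , 435.64147544, 205.61295857],
       [  0.        ,   0.        ,   1.        ]]), 'dist': array([-0.09815398,  0.        ,  0.        ,  0.        ,  0.        ]), 'eye': array([ 0.46209304, -0.00705565,  0.84265921]), 'orientation': array([ 0.75310874, -0.64969105,  0.06865793, -0.07755548])}
side {'camera_matrix': array([[452.97790175,   0.        , 275.94286286],
       [  0.        , 452.97790175, 205.97803658],
       [  0.        ,   0.        ,   1.        ]]), 'dist': array([-0.06557886,  0.        ,  0.        ,  0.        ,  0.        ]), 'eye': array([0.40108044, 0.54131386, 0.65879182]), 'orientation': array([-0.17726458,  0.90948001, -0.3679504 ,  0.07769089])}
{'camera_matrix': array([[376.46622207,   0.        , 273.12286746],
       [  0.        , 376.46622207, 212.9753244 ],
       [  0.        ,   0.        ,   1.        ]]), 'dist': array([-0.04797306,  0.        ,  0.        ,  0.        ,  0.        ]), 'hand_eye': array([[ 4.75195907e-04, -9.64357521e-01, -2.64602
[... 307 characters left out ...]
nt_positions': array([-1.25397669e+00,  3.20212911e-01,  1.56555912e+00,  8.26527999e-06,
        1.25738150e+00, -1.99953343e-02]), 'joint_vel': array([ 0.00024702, -0.00180731, -0.00139607, -0.0005953 ,  0.00041388,
        0.00121855]), 'joint_torque': array([-2.58372329e-04, -4.16409051e+01, -2.34704715e+01, -1.01089492e-05,
        4.91480489e-03, -1.21430818e-05]), 'position': array([ 0.18990132, -0.54228778,  0.23057417]), 'eef_rot': array([ 9.85852856e-01,  1.67611267e-01, -1.11515022e-04, -7.72442550e-04]), 'wrist_force': array([-0.29338802, -0.61666683, -0.00341927]), 'wrist_torque': array([-0.01656525, -0.00983291, -0.01057624]), 'gripper_force': 0.0, 'width': 0.08565285890382422}
```

View pics/top0.png

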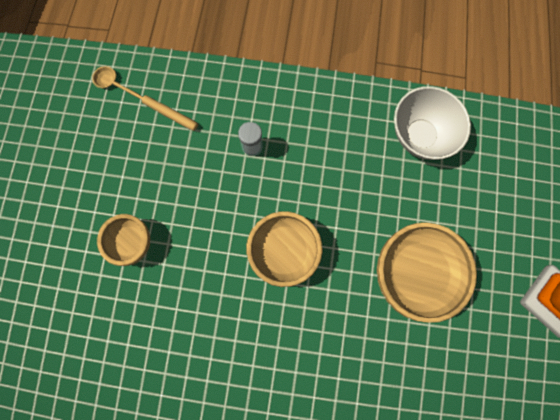

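View pics/side0.png

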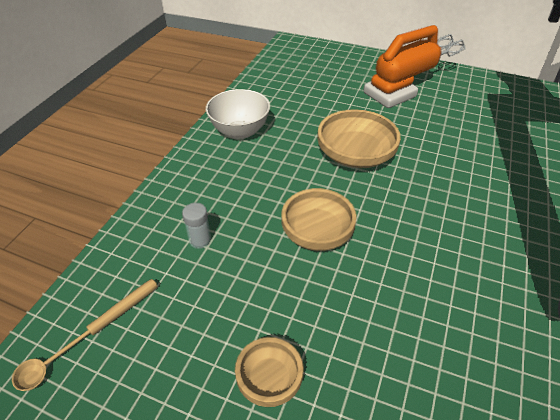

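The top view shows the covers at about (123,240) small, (285,249) medium and (427,272) large, with the shaker at (251,138). The side view shows the same covers at (269,370), (319,218) and (358,138). I'll measure each one by casting the outer rim onto its rim plane.

```bash
cat > h.py <<'E'
import numpy as np,cv2
from scipy.optimize import least_squares
from scipy.spatial.transform import Rotation as R
from station import *
RO={'s':.048,'m':.068,'l':.090}; H={'s':.052,'m':.060,'l':.062}
def pose(n,st=None):
    c=calibration(n)
    if n!='wrist': return c,R.from_quat(c['orientation']).as_matrix(),c['eye']
    Rt=R.from_quat(st['eef_rot']).as_matrix(); he=c['hand_eye']
    return c,Rt@he[:3,:3],Rt@he[:3,3]+st['position']
def cast(px,z,P):
    c,Rm,e=P
    u=cv2.undistortPoints(np.asarray(px,float).reshape(-1,1,2),c['camera_matrix'],c['dist'])[:,0]
    d=np.c_[u,np.ones(len(u))]@Rm.T
    return e+d*((z-e[2])/d[:,2])[:,None]
def blobs(img,lo=(8,90,60),hi=(26,255,255),amin=900):
    m=cv2.inRange(cv2.cvtColor(img,cv2.COLOR_RGB2HSV),lo,hi)
    m=cv2.morphologyEx(m,cv2.MORPH_OPEN,np.ones((3,3)))
    cs,_=cv2.findContours(m,cv2.RETR_EXTERNAL,cv2.CHAIN_APPROX_NONE)
    return [c[:,0] for c in cs if cv2.contourArea(c)>amin]
def rim(c,r,z,P):
    """centre of rim circle, radius r known: only contour points on the side away from the camera are pure rim"""
    p=cast(c,z,P)[:,:2]; e=P[2][:2]; x=p.mean(0); away=(x-e)/np.linalg.norm(x-e)
    for _ in range(4):
        q=p[(p-x)@away>0.1*r]
        s=least_squares(lambda v:np.hypot(*(q-v).T)-r,x,loss='soft_l1',f_scale=.001); x=s.x
    free=least_squares(lambda v:np.hypot(*(q-v[:2]).T)-v[2],[*x,r],loss='soft_l1',f_scale=.001).x
    return x,free[2],np.sqrt(np.mean((np.hypot(*(q-x).T)-r)**2))
E
python3 - <<'E'
from h import *
g={'top':{'s':(123,240),'m':(285,249),'l':(427,272)},'side':{'s':(269,370),'m':(319,218),'l':(358,138)}}
for n in g:
    im=cv2.imread(f'pics/{n}0.png')[:,:,::-1].copy(); P=pose(n); B=blobs(im)
    for k,p in g[n].items():
        b=min(B,key=lambda c:np.hypot(*(c.mean(0)-p)))
        print(n,k,len(b),*rim(b,RO[k],H[k],P))
print('shaker top',cast([(250,130)],.082,pose('top')),cast([(195,211)],.082,pose('side')))
E
```

```text
top s 147 [0.52168022 0.29082576] 0.04700229966616859 0.0006754639680969201
top m 216 [ 0.54842672 -0.00668223] 0.06770805767199538 0.0006099645312218563
top l 281 [ 0.54452669 -0.2686444 ] 0.08829910102559044 0.0008985582790531406
side s 196 [0.52006195 0.29429875] 0.04699282149673059 0.0006336253100458861
side m 196 [ 0.5487257  -0.00289663] 0.06644695943649599 0.0009858029810134456
side l 203 [ 0.5437962  -0.26439902] 0.08858652331843919 0.001163677921393745
shaker top [[0.75513014 0.08744226 0.082     ]] [[0.747716  0.0894508 0.082    ]]
```

```bash
cat >> h.py <<'E'
Q=[np.sqrt(.5),np.sqrt(.5),0,0]   # tool down, tool x = +y world, closing along world x
def look(k,c,name,z=.24,h=None,dy=.07):
    move_to([c[0],c[1]-dy,z],Q); wait(.15)
    st=state(); im=get_image('wrist'); cv2.imwrite(f'pics/{name}.png',im[:,:,::-1]); P=pose('wrist',st)
    best=None
    for b in blobs(im):
        r=rim(b,RO[k],H[k] if h is None else h,P)
        if best is None or np.hypot(*(r[0]-c))<np.hypot(*(best[0]-c)): best=r
    print(k,best,'t',st['t']); return best
E
python3 - <<'E'
from h import *
move_linear(np.array(state()['position'])+[0,0,.05])
look('l',np.array([.544,-.267]),'wl',.27)
look('m',np.array([.5485,-.005]),'wm',.24)
print(state()['joint_positions'])
a,b=cv2.imread('pics/wl.png'),cv2.imread('pics/wm.png')
cv2.imwrite('pics/wlm.png',cv2.resize(np.hstack([a,b]),(800,300)))
E
```

```text
l (array([ 0.54503212, -0.26898416]), np.float64(0.0887670656446844), np.float64(0.0005727690139765905)) t 2.2417
m (array([ 0.5496421 , -0.00561934]), np.float64(0.06694973231533223), np.float64(0.00048602628425825384)) t 3.475
[-1.58791589e-01  2.81117688e-01  1.59807392e+00 -2.23841699e-04
  1.26216085e+00 -1.56807450e-01]
```

View pics/wlm.png

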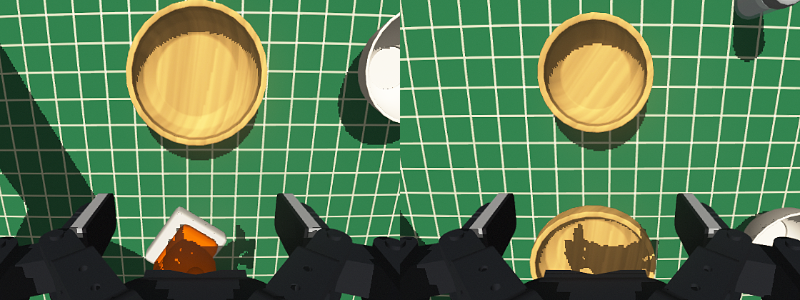

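The left half shows the large cover whole and the right half the medium one, with the fingers clear of both. The wrist fits agree with the fixed cameras to within 3 mm. Next I grasp the medium cover by its near wall and lift it.

```bash
cat >> h.py <<'E'
def grab(k,c,depth,F=60,lift=.12):
    p=np.array([c[0]-RO[k]+.004,c[1],H[k]-depth])
    move_to(p+[0,0,.06],Q); f0=state()['wrist_force'][2]
    move_linear(p,rate=.08); print('pre',state()['wrist_force']-[0,0,f0],state()['position']-p)
    clamp(F); wait(.2); s=state(); print('grip',s['width'],s['gripper_force'],s['wrist_force'])
    move_linear(p+[0,0,.01],rate=.04); move_linear(p+[0,0,lift],rate=.12); wait(.2)
    s=state(); print('lift',s['width'],s['wrist_force'],s['wrist_torque'],'t',s['t'])
E
python3 - <<'E'
from h import *
grab('m',[.5495,-.0055],.017)
a=get_image('side');cv2.imwrite('pics/s1.png',a[60:360,150:550,::-1])
E
```

```text
pre [-0.14308694 -0.43656609  0.84970829] [ 5.40632172e-04 -7.99426652e-05  4.01248398e-04]
grip 0.006397813847922771 60.44105996377766 [-0.6783653   0.9510472   2.49187611]
lift 0.006442831822881097 [-0.18186317  0.21130443 -0.84163655] [0.06329527 0.04821914 0.00580393] t 7.6917
```

View pics/s1.png

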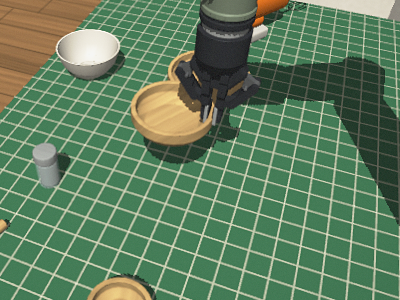

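The medium cover is held by its near wall and looks about level, with the shaker untouched. Next I carry it over the large cover and lower it until it touches.

```bash
cat >> h.py <<'E'
def place(k,c,depth,floor,lift=.1):
    p=np.array([c[0]-RO[k]+.004,c[1],H[k]-depth+floor])
    s=state()['position']; move_linear([p[0],p[1],s[2]],rate=.25)
    move_linear(p+[0,0,.008],rate=.1); wait(.2); f0=state()['wrist_force'][2]
    for d in np.arange(.006,-.0045,-.001):
        move_linear(p+[0,0,d],rate=.02); wait(.05); f=state()['wrist_force'][2]-f0
        if f>2.5: break
    print('touch at',d,'f',f,state()['wrist_force'])
    open_jaws(); wait(.2); print('open',state()['width'],state()['wrist_force'])
    q=state()['position']; move_linear(q+[0,0,lift],rate=.1); print('t',state()['t'])
E
python3 - <<'E'
from h import *
place('m',[.5448,-.2675],.017,.024)
look('m',np.array([.5448,-.2675]),'n1',.28,h=.084,dy=.09)
# inner-floor/rim outlines of the nest seen from the top camera come later
cv2.imwrite('pics/t1.png',get_image('top')[150:380,:,::-1])
a,b=cv2.imread('pics/n1.png'),cv2.imread('pics/t1.png')
cv2.imwrite('pics/nt1.png',np.vstack([cv2.resize(a[:280],(700,350)),cv2.resize(b[:,280:],(700,575))[:250]]))
E
```

```text
touch at 0.0 f 2.54107784650678 [-0.16525265 -0.48026379  1.29207921]
open 0.08534987819575157 [ 0.56849713 -0.4377044   0.44823692]
t 14.3583
m (array([ 0.54730162, -0.25786964]), np.float64(0.09354391659975453), np.float64(0.008781844831498723)) t 15.1833
```

View pics/nt1.png

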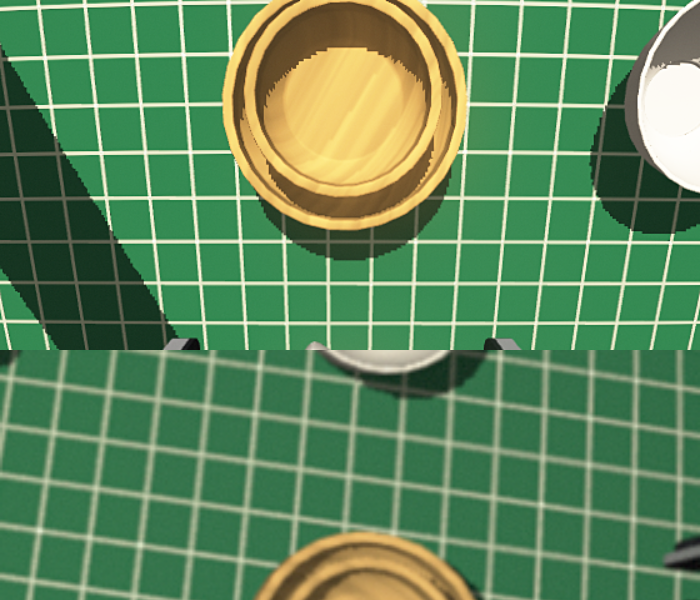

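The medium cover sits inside the large one and touched at exactly the nested height. In the scaled picture its rim spans columns 243–441, against 223–467 for the large rim. Next I cast those edge points to check that it's centred.

Run:
```python
from h import *
st=state(); P=pose('wrist',st); print(st['position'])
f=lambda pts,z:cast(np.array(pts)/1.25,z,P)[:,:2]
print('m L/R/bottom',f([(243,95),(441,95),(342,197)],.084))
print('l L/R/bottom',f([(223,102),(467,102),(345,230)],.062))
look('s',np.array([.521,.2925]),'ws',.24)
```

```text
[ 0.54411974 -0.35645936  0.27886303]
m L/R/bottom [[ 0.47713083 -0.25986726]
 [ 0.61219171 -0.25973197]
 [ 0.54478075 -0.32949456]]
l L/R/bottom [[ 0.45782236 -0.26277211]
 [ 0.63586324 -0.26255226]
 [ 0.54713868 -0.35773061]]
s (array([0.52257836, 0.29283879]), np.float64(0.04690283995931806), np.float64(0.0005516363647080835)) t 17.525
```

Run:
```python
import cv2,numpy as np
a=cv2.imread('pics/n1.png')[0:200,170:390]; b=cv2.imread('pics/t1.png')[60:190,360:490]
cv2.imwrite('pics/z1.png',np.hstack([cv2.resize(a,None,fx=2,fy=2),cv2.resize(b,(360,360))[:400] if 0 else cv2.copyMakeBorder(cv2.resize(b,(360,360)),0,40,0,0,0)]))
```

```text
(no output)
```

View pics/z1.png

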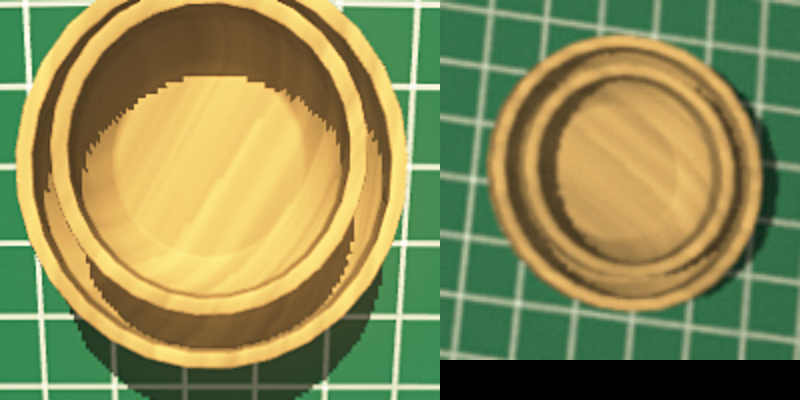

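The medium rim's outer edge in the left crop runs from x 51 to 368 with its bottom at 315. In the right crop it runs from x 522 to 737 and y 65 to 278. I'll fit circles of known radius to those points in both views.

Run:
```python
from h import *
st=dict(position=np.array([0.54411974,-0.35645936,0.27886303]),eef_rot=np.array(Q))
W=pose('wrist',st);T=pose('top')
def fit(px,z,P,r):
    p=cast(px,z,P)[:,:2]; s=least_squares(lambda v:np.hypot(*(p-v).T)-r,p.mean(0)); return s.x,s.fun*1000
w=lambda l:[(170+x/2,y/2) for x,y in l]
t=lambda l:[(360+(x-440)/2.769,210+y/2.769) for x,y in l]
print('W m in ',*fit(w([(68,140),(350,140),(207,3),(208,297)]),.084,W,.060))
print('W m out',*fit(w([(51,145),(368,145),(208,315)]),.084,W,.068))
print('W l out',*fit(w([(17,165),(406,165),(210,367)]),.062,W,.090))
print('T m out',*fit(t([(522,170),(737,170),(630,65),(630,278)]),.084,T,.068))
print('T l out',*fit(t([(489,173),(764,173),(627,36),(627,311)]),.062,T,.090))
```

```text
W m in  [ 0.54593114 -0.26185237] [ 0.21206158  0.20833603 -0.18902214 -0.14328262]
W m out [ 0.54614697 -0.26176699] [-0.44320426 -0.44374672 -0.05898942]
W l out [ 0.54718287 -0.26768828] [-1.20173776 -1.20246694 -0.10522605]
T m out [ 0.54268605 -0.26355502] [ 1.75979385  1.75570023 -0.84553022 -0.85059749]
T l out [ 0.54411851 -0.26945442] [ 1.79855153  1.78876703 -0.7623739  -0.81846396]
```

Both views put the medium cover 6 mm off centre in +y. It probably lagged in the grip during the fast carry. I'll regrasp it, shift it gently and put it back down.

Run:
```python
from h import *
d=.0165
p=np.array([.546-.064,-.2618,.084-d])
move_to(p+[0,0,.07],Q); move_linear(p,rate=.08); clamp(90); wait(.2)
print(state()['width'],state()['wrist_force'])
move_linear(p+[0,0,.008],rate=.04)
q=p+[.001,-.0059,0]
move_linear(q+[0,0,.008],rate=.03); wait(.15); f0=state()['wrist_force'][2]
for z in np.arange(.003,-.004,-.001):
    move_linear(q+[0,0,z],rate=.03); wait(.05); f=state()['wrist_force'][2]-f0
    if f>2.5: break
print('touch',z,f); open_jaws(); wait(.2)
move_linear(q+[0,0,.07],rate=.12)
move_to([.547,-.365,.28],Q); wait(.15); s=state(); print(list(s['position']),s['t'])
a=get_image('wrist'); cv2.imwrite('pics/n2.png',a[:,:,::-1]); cv2.imwrite('pics/z2.png',cv2.resize(np.ascontiguousarray(a[0:200,150:410,::-1]),None,fx=3,fy=3))
```

```text
0.0059158774008312405 [-1.02211979 -0.17938141  3.86956679]
touch 0.0 4.276429847657765
[np.float64(0.546077117684314), np.float64(-0.3637727533877632), np.float64(0.2778804087283942)] 26.025
```

View pics/z2.png

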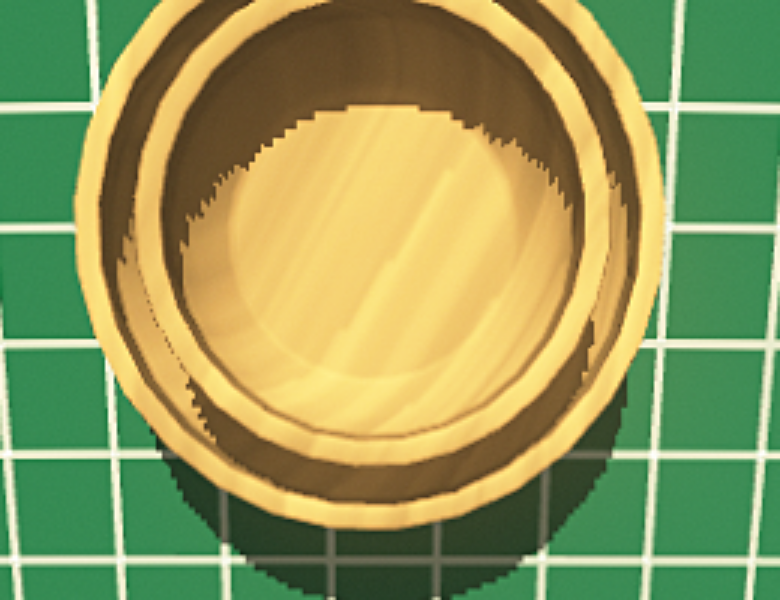

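The medium rim's outer edge is now at 135–611 with its bottom at 465, and the large one is at 75–665 with its bottom at 530. It looks much better centred. I'll compute both centres, then fetch the small cover with a slower carry.

Run:
```python
from h import *
st=dict(position=np.array([.546077,-.363773,.27788]),eef_rot=state()['eef_rot'])
W=pose('wrist',st)
def fit(l,z,r):
    p=cast([(150+x/3,y/3) for x,y in l],z,W)[:,:2]; s=least_squares(lambda v:np.hypot(*(p-v).T)-r,p.mean(0)); return s.x
print('m',fit([(135,225),(611,225),(372,465)],.084,.068),fit([(161,220),(585,220),(372,438)],.084,.060))
print('l',fit([(75,235),(665,235),(370,530)],.062,.090))
p=state()['position']; move_to([.4780,.20,.2],Q)
grab('s',[.5222,.2926],.012,F=90,lift=.14)
move_linear([.502,.0,.19],rate=.13)
move_linear([.502,-.2677,.19],rate=.12); wait(.2)
print(state()['position'],state()['t'])
cv2.imwrite('pics/t3.png',get_image('top')[:,:,::-1])
b=cv2.imread('pics/t3.png')[190:350,330:530]
cv2.imwrite('pics/z3.png',cv2.resize(b,None,fx=3.5,fy=3.5))
```

```text
m [ 0.54708853 -0.26626426] [ 0.54709319 -0.26631624]
l [ 0.54617246 -0.26756702]
pre [ 1.02615825 -0.14026914 -0.12290002] [0.0004092  0.00017519 0.00043059]
grip 0.00509634172527549 88.87097019469365 [-0.77897872 -1.46035862  3.81686133]
lift 0.005332199825535832 [ 0.14378763  0.14983134 -1.05965254] [-0.03316865  0.01510879 -0.01987586] t 32.3917
[ 0.50202304 -0.26747563  0.19002639] 37.3833
```

View pics/z3.png

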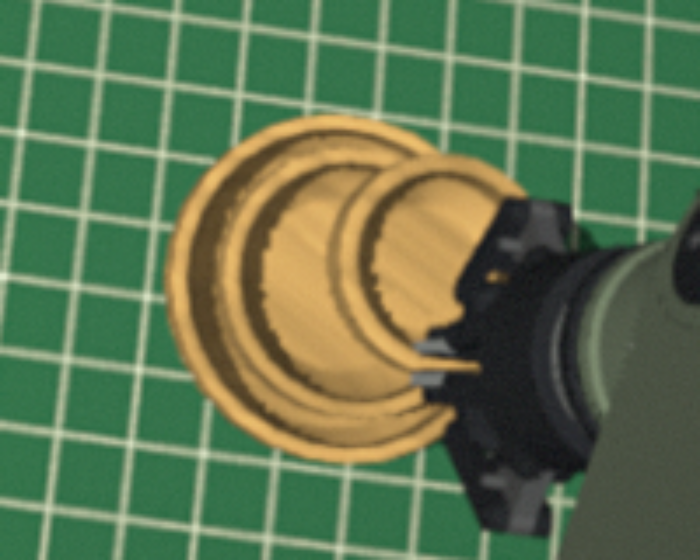

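The nest is concentric to within 1.5 mm. The small cover is in the gripper over the nest, with its rim's top edge at (440,153) and its bottom edge at about (437,368). I'll check its centre in the hand, then place it.

Run:
```python
from h import *
T=pose('top')
f=lambda l:cast([(330+x/3.5,190+y/3.5) for x,y in l],.202,T)[:,:2]
p=f([(440,153),(500,175),(390,173),(380,342),(410,362),(437,368),(345,255)]); print(p.tolist())
s=least_squares(lambda v:np.hypot(*(p-v).T)-.048,p.mean(0)); print(s.x,s.fun*1000)
```

```text
[[0.5922400925580249, -0.2603340395967367], [0.586439914479387, -0.2876172275213257], [0.580429482977346, -0.2389445179686249], [0.5082963330002929, -0.24033003944132889], [0.501703865299268, -0.2539097205276589], [0.5007395243731924, -0.2657491660385487], [0.5426775085856816, -0.2222059370206324]]
[ 0.54550678 -0.27033489] [-0.20857936 -3.56801833 -1.04309486 -0.19928707 -1.21879438 -2.99849232
  0.21204113]
```

Run:
```python
from h import *
place('s',[.5462,-.2658],.012,.050)
move_to([.547,-.365,.30],Q); wait(.15); s=state(); print(list(s['position']),list(s['eef_rot']),s['t'])
a=get_image('wrist')[:,:,::-1]; b=get_image('side')[:,:,::-1]
cv2.imwrite('pics/n4.png',a)
cv2.imwrite('pics/z4.png',np.hstack([cv2.resize(np.ascontiguousarray(a[0:200,160:390]),(575,500)),cv2.copyMakeBorder(np.ascontiguousarray(b[80:300,170:395]),0,280,0,0,0)]))
```

```text
touch at 0.0 f 2.7891284803528062 [-0.74468421  0.41437445  1.63868289]
open 0.08553299948688099 [-0.17431993 -0.27790387  0.79816698]
t 43.15
[np.float64(0.5462141897719458), np.float64(-0.3635011469669506), np.float64(0.29811138992776404)] [np.float64(0.7067972930418017), np.float64(0.7074130953023098), np.float64(-0.00024188960040321918), np.float64(-0.0020592797304313398)] 43.9667
```

View pics/z4.png

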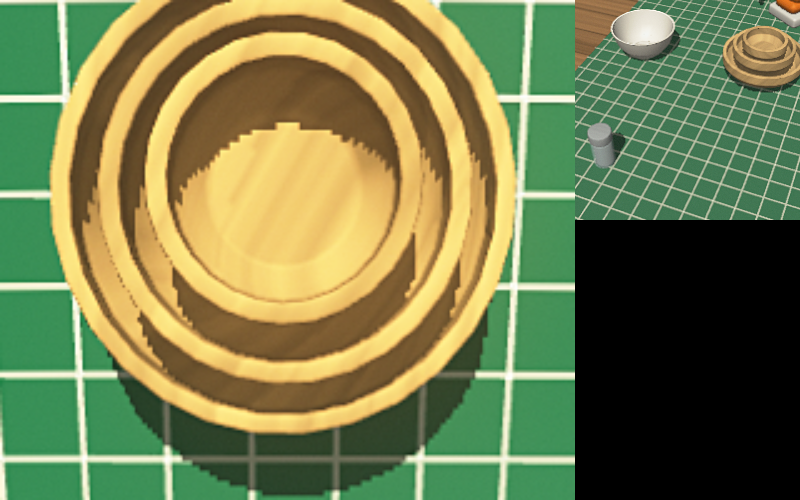

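All three covers are nested and level, and the shaker is still standing. In the scaled picture the small rim spans x 145–420 and y 32–322, the medium one x 98–471 with its bottom at 383, and the large one x 51–515 with its bottom at 434. I'll cast these for the final check.

Run:
```python
from h import *
W=pose('wrist',state())
def fit(l,z,r):
    p=cast([(160+x/2.5,y/2.5) for x,y in l],z,W)[:,:2]; s=least_squares(lambda v:np.hypot(*(p-v).T)-r,p.mean(0)); return s.x,s.fun*1000
s=fit([(145,175),(420,175),(284,32),(284,322)],.102,.048);m=fit([(98,182),(471,182),(285,383)],.084,.068);l=fit([(51,190),(515,190),(285,434)],.062,.09)
print(s,m,l)
if np.hypot(*(s[0]-m[0]))<.004 and np.hypot(*(m[0]-l[0]))<.004: print(close_job())
```

```text
(array([ 0.54657141, -0.26448959]), array([-0.99080603, -0.97383934, -0.70275174, -0.79653376])) (array([ 0.54726194, -0.26722953]), array([-0.61437896, -0.61408544, -0.08161033])) (array([ 0.5466757, -0.2683112]), array([-0.83548545, -0.83461785, -0.09007919]))
the job is handed in; nothing more can be done
None
```

The three covers are nested upside down, with the largest on the counter; each measures within about 3 mm of the centre of the one it sits in. The shaker is still standing, and I handed the job in at about 44 s.

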